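Clear the offcut, then draw up a telescopic pipe rest and hold it level with its twin

TASK

The next pipe is to lie level across the two telescopic pipe rests. First take the leftover pipe offcut out of the V of the lowered rest and put it in the steel bowl beside the bench vice; then grip that rest's V-head and draw its square stem straight up, without letting it bind in the tube or come out of it, until the head is level with the head of the other rest, to within half a centimetre. Finish still holding it there, steady and plumb, so that its lock screw can be tightened; leave the other rest, and the spirit level and marker pen near the rests, where they are.

Things in the scene. Friction and masses are not known exactly. Their poses are not given: they have to be found in the camera images.
- rest: Base of the lowered pipe rest, bolted to the bench: foot plate 90 x 90 x 8 mm, upright grey square tube 32 x 32 mm, dark collar 43 x 43 mm on top. A black star knob (the slackened lock screw) sticks out of the collar to +y, 110 mm above the bench, to 51 mm from the axis. Origin: centre of the foot's underside; z up along the bore. A pipe lies along its y axis.
- rest_head: Loose steel V-head with its stem, 0.3 to 0.6 kg. Head: channel 36 (x) by 46 (y) by 34 mm high with flat upright flanks, gripped across x from above; a 90 degree V runs along y between its lips. Stem: 22 mm square, reaching 108 mm below the head into the bore; no spring or catch, it drops back if let go. Origin: centre of the head's underside, at first on the collar; z along the stem.
- rest_mouth (a point): Centre of the bore's open upper end, level with the collar's top, 120 mm above the bench. The bore is square, 23.6 mm wide (0.8 mm play on each side of the stem), so the head cannot turn in it.
- rest_lip (a point): Point on the axis of the lowered rest at the height of its V's two upper edges: 34 mm above the head's underside. The bottom of the V is 14 mm lower.
- twin: Base of the other rest, of the same make and size, also bolted down; same axes. It stands 200 mm from the first along the y axis, to either side. Its head is raised 35 to 75 mm and locked.
- twin_lip (a point): The same point on the head of the other rest, at the height of its V's two upper edges: the height to match.
- offcut: Aluminium pipe offcut, 28 mm across, 85 mm long, lying in the V of the lowered rest along the V. Origin: at the underside of its middle, 14 mm below its axis; its y runs along the pipe. Its axis lies 6 mm above the V's upper edges, so its upper half and a little more stands free.
- bowl: Round polished steel bowl for scrap, 138 mm across the rim, 52 mm high, floor 5 mm thick and about 90 mm across, standing loose on the bench between the green vice and the white pipe frame (not the like bowl on the far left end of the bench). Origin: centre of its underside.
- level: Orange spirit level, 230 x 20 x 46 mm, standing on its edge behind the rests, along the far edge of the bench (bystander). Origin: centre of its underside.
- marker_pen: White and black marker pen, 135 mm long, lying in front of the vice (bystander). Origin: centre of its underside.
Mind the look-alikes: they are no part of the job. Leave any purple look-alike of the offcut alone.

How it is judged (in metres and radians):
On the way, in this order (a step that is already met when the one before it is completed fails the run):
1. the offcut lies in the bowl, let go, the rest still down (horizontal distance between offcut and bowl below 0.055 m and z of offcut in the frame of bowl below 0.045 m and contact force between offcut and the fingers below 0.1 N and z of rest_head in the frame of rest below 0.13 m), for 0.2 s.
2. the head is held level with the other (z of rest_lip in the frame of twin_lip between -0.006 and 0.006 m and contact force between rest_head and the fingers above 3 N), for 0.2 s.
At the end, for the whole second after the job is handed in: The fingers hold the V-head (over 3 N), its upper edges level with those of the other rest within 6 mm, still, plumb within 0.03 rad, on the bore's axis within 4 mm, with at least 20 mm of stem in the tube and less than 10 N between stem and tube; the offcut lies at rest in the upright bowl, let go (all of step 2 and angle between rest_head's own z axis and vertical below 0.03 rad and horizontal distance between rest_head and rest below 0.004 m and linear speed of rest_head below 0.01 m/s and contact force between rest_head and rest below 10 N and z of rest_head in the frame of rest below 0.205 m and horizontal distance between offcut and bowl below 0.055 m and z of offcut in the frame of bowl below 0.045 m and contact force between offcut and the fingers below 0.1 N and linear speed of offcut below 0.02 m/s and angle between bowl's own z axis and vertical below 0.15 rad); the arm keeps its last pose, push and grip.
It fails at once if the stem was forced against its tube while being drawn (over 30 N) (z of rest_head in the frame of rest above 0.123 m and contact force between rest_head and rest above 30 N).
It fails at once if the stem was drawn out of its tube (z of rest_head in the frame of rest above 0.222 m).
It fails at once if the other rest's head was moved (distance of twin_lip from where it was at the start of the episode above 0.006 m).
It fails at once if the spirit level or the marker pen was moved (distance of any of level, marker_pen from where it was at the start of the episode above 0.025 m).
It also fails if it takes over 58 s, if anything falls off the work surface, if the arm or the gripper's body presses on something with over 40 N, if the wrist force passes 120 N, or if a joint passes its speed limit or range.

ROBOT

A 6-joint arm with a two-finger parallel gripper is mounted at the origin on the work surface; the furniture and walls round the work are solid. World frame = base frame: x ahead of the robot, y to its left, z up, the work surface at z = 0. Lengths are in m, angles in degrees, forces in N, time in s.
With the tool pointing down it reaches from about 0.375 to 0.975 m from the base axis. Payload 3.8 kg.
Tool frame: the origin (TCP) lies midway between the tips of the shut fingers; the grasp point (between the pads) lies 19 mm behind it; z points along the fingers, y is the line along which they close (so a half turn about z gives the same grasp; the last joint's range is limited). The gripper opens to 88 mm and grips with 3 to 60 N. Pads are 18 mm wide; open, the fingers measure 123 mm over their backs; the gripper's body (75 mm by 187 mm) begins 45 mm behind the grasp point.
Start: joints at [-70.583, 15.12, 91.902, -0, 72.978, -2.114], TCP at [0.248, -0.628, 0.239] pointing down, gripper open.
Joint ranges: [-150.88, 150.88], [-54.13, 125.18], [17.81, 147.31], [-75.09, 255.09], [0, 152.58], [-146.25, 146.25]. Speed limits (degrees/s): [147.25, 147.25, 180, 180, 180, 180].

INTERFACE

Orientations are given as a 3x3 rotation matrix whose columns are the frame's x, y, z axes.
In Python, from plant import robot gives the robot as it stands.
- The arm moves only by the tool arm_command, never from a script. Its argument "plan" is a list of rows, each a list of 7 numbers: the turn, a rotation vector about the tool's x, y, z in degrees, then the shift along the tool's x, y, z in cm, then the finger opening in cm, from 0 to 8.81. A call has 1 to 5 rows; each row is the pose to reach, as a shift and turn from the pose commanded when the call began, along the tool's axes at that moment; what a row does not reach only later rows make up. A row lasts 1/12 s, in which the tool goes at most 41.7 mm and 7.16 degrees, less where a joint would pass 70% of its speed; a pose out of reach is approached as far as the arm can. A call with a gripper value outside its range is refused whole. The fingers move at their own pace and stop on an object; the grip force is fixed at half the most. Time passes only in rows, so rows that repeat a pose let the fingers close. It gives the time, the measured TCP pose, the force, the opening and the grip force at its end, in the units of the state.
- robot.sense(): the state, without advancing time (a new reading comes with each control period).
- robot.grab_frame(name): name is "scene" or "top" or "wrist"; returns the picture (384x512x3 uint8, red, green, blue); there is no depth.
- robot.camera_model(name): a dict with "fovy" (degrees; the focal length in pixels is half the picture's height over the tangent of half this angle, whatever the lens; pixels are square), "cx", "cy" (the principal point, pixels), "dist_coeffs" ([k1, k2, p1, p2, k3] as OpenCV has them; the pictures are not rectified), "T" (4x4, takes a point from camera to world coordinates). Camera axes: x right, y down, z forward; pixel columns grow to the right and rows downward; lengths in m; the calibration is good to about 2 mm. A picture is of the moment at which its call begins: read the wrist's pose just before it. camera_model takes no time and is no camera call; for the wrist camera it gives the pose at the moment of the call.
- robot.job_done(): hands the job in; it is judged then, once.
The state is a dict: "time_s": time; "joint_positions": joint angles; "qvel": joint speeds; "joint_efforts": joint torques, N m; "position": TCP position; "tcp_rot": TCP orientation; "contact_force": force on the tool from outside, world axes, zero at the start; "torque": the same for the moment, N m; "width": opening from 0.0 (shut) to 1.0 (fully open); "grasp_force": force on a finger pad.
Only numpy, scipy, OpenCV 4.12 (cv2) and the standard library are available. Lean on these libraries where they do the work, as an engineer would, in place of code of your own. Each camera call takes 0.05 s, during which the arm holds its last target. There are 200 camera calls.

## Working session

There is one attempt and no reset: what is moved stays moved. The work goes in short steps, Python scripts to look and compute and a tool call to move; the robot and the scene stay as the last step left them, time stands still between calls to the robot, and variables do not carry over. Pictures are saved under pics/ and viewed, at most 10 in all, crops included, and the job is handed in when it is done.

Besides the shell and the picture viewer there is one more tool, called after "Emit:" by a JSON object that holds its "op" and its "data", one argument or row to a line. arm_command: Moves the arm, as the interface text tells. Its arguments: {"type":"object","properties":{"plan":{"type":"array"}},"required":["plan"]}

```bash
mkdir -p pics; ls; cat > h.py <<'E'
import numpy as np, cv2
from plant import robot
def save(n,f): cv2.imwrite(f'pics/{f}.png',cv2.cvtColor(n,cv2.COLOR_RGB2BGR))
def K(m):
    f=192/np.tan(np.radians(m['fovy'])/2); return np.array([[f,0,m['cx']],[0,f,m['cy']],[0,0,1]])
def ray(m,p):
    u=cv2.undistortPoints(np.array([[p]],float),K(m),np.array(m['dist_coeffs'])).ravel()
    T=np.array(m['T']); d=T[:3,:3]@np.array([u[0],u[1],1]); return T[:3,3],d/np.linalg.norm(d)
def plane(m,p,z):
    o,d=ray(m,p); return o+d*(z-o[2])/d[2]
def tri(m1,p1,m2,p2):
    a,d=ray(m1,p1);b,e=ray(m2,p2)
    s=np.linalg.lstsq(np.c_[d,-e],b-a,rcond=None)[0]; x=a+s[0]*d;y=b+s[1]*e
    return (x+y)/2,np.linalg.norm(x-y)
def proj(m,X):
    T=np.linalg.inv(np.array(m['T'])); return cv2.projectPoints(np.array(X,float).reshape(-1,1,3),cv2.Rodrigues(T[:3,:3])[0],T[:3,3],K(m),np.array(m['dist_coeffs']))[0].reshape(-1,2)
E
python3 - <<'E'
from h import *
s=robot.sense();print(s['position'],np.round(s['tcp_rot'],3),s['contact_force'],s['time_s'])
a=[]
for n in('scene','top','wrist'):
    m=robot.camera_model(n);I=robot.grab_frame(n);save(I,n+'0');np.save(n+'0.npy',I);print(n,m['fovy'],m['dist_coeffs'],np.round(m['T'],3).tolist())
    a.append(I)
E
```

```text
pics
[ 0.24748958 -0.62722569  0.23741018] [[ 0.93   0.367 -0.001]
 [ 0.367 -0.93   0.002]
 [ 0.    -0.002 -1.   ]] [ 0.3483321  -0.30442778 -0.3150351 ] 0.0
scene 46.61341590327288 [-0.15121191  0.          0.          0.          0.        ] [[-0.737, -0.326, 0.592, -0.083], [-0.676, 0.354, -0.646, 0.749], [0.001, -0.877, -0.481, 0.592], [0.0, 0.0, 0.0, 1.0]]
top 43.709814402393356 [-0.02877355  0.          0.          0.          0.        ] [[-0.006, -0.992, 0.126, 0.331], [-1.0, 0.005, -0.007, 0.118], [0.006, -0.126, -0.992, 1.292], [0.0, 0.0, 0.0, 1.0]]
wrist 70.7170984183288 [0.00896867 0.         0.         0.         0.        ] [[0.367, -0.889, -0.273, 0.317], [-0.93, -0.352, -0.105, -0.6], [-0.002, 0.293, -0.956, 0.384], [0.0, 0.0, 0.0, 1.0]]
```

View pics/scene0.png

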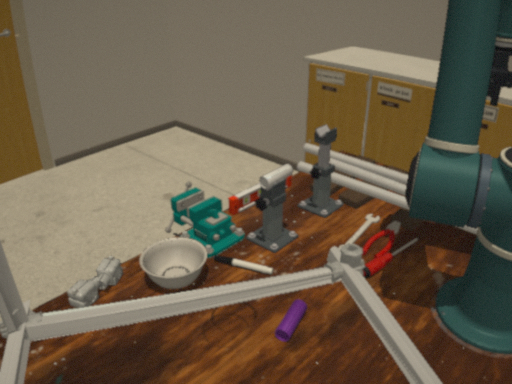

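View pics/top0.png

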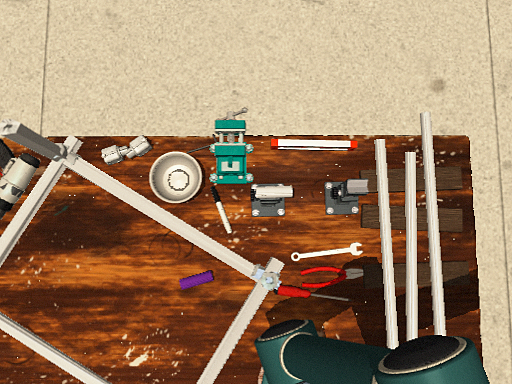

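The scene view shows the bowl (175,263), the green vice (205,215), and the lowered rest with its grey offcut (277,178). It also shows the twin (322,135), the purple look-alike (291,319) and the marker (245,265). In the top view the offcut is at (272,191), the twin head at (355,187), the bowl at (176,177), the pen at (221,210) and the level at (314,144).

Candidates for the offcut are the grey pipe in the V (top 272,191), the purple pipe (top 197,280), white fittings (top 126,150) and the long white pipes on the right. I choose the grey one in the V. Next is a close crop.

```bash
python3 - <<'E'
from h import *
S=np.load('scene0.npy');T=np.load('top0.npy')
a=cv2.resize(S[115:255,225:355],None,fx=4,fy=4,interpolation=cv2.INTER_CUBIC)[:560]
b=cv2.resize(T[165:225,240:380],None,fx=2,fy=2)
b1=cv2.resize(T[170:220,242:307],None,fx=4,fy=4,interpolation=cv2.INTER_CUBIC)
b2=cv2.resize(T[170:220,317:377],None,fx=4,fy=4,interpolation=cv2.INTER_CUBIC)
o=np.zeros((560,790,3),np.uint8);o[:,:520]=a;o[:200,525:785]=b1;o[210:410,525:765]=b2
save(o,'crop1')
ms,mt=robot.camera_model('scene'),robot.camera_model('top')
for n,p,q in[('bowl',(175,263),(176,177)),('frame corner',(350,258),(265,275)),('offcut',(277,178),(272,191)),('twin head',(324,132),(354,186))]: print(n,tri(ms,p,mt,q))
print(plane(ms,(291,319),0.02))
E
```

```text
bowl (array([0.54396034, 0.32996622, 0.03072563]), np.float64(0.0020663491838040127))
frame corner (array([0.28057875, 0.0924686 , 0.04664719]), np.float64(0.011354826959825825))
offcut (array([0.48730471, 0.07795472, 0.15317458]), np.float64(0.0034195979699106803))
twin head (array([ 0.49261975, -0.10667908,  0.2086732 ]), np.float64(0.002414739911217836))
[0.27181629 0.28295064 0.02      ]
```

View pics/crop1.png

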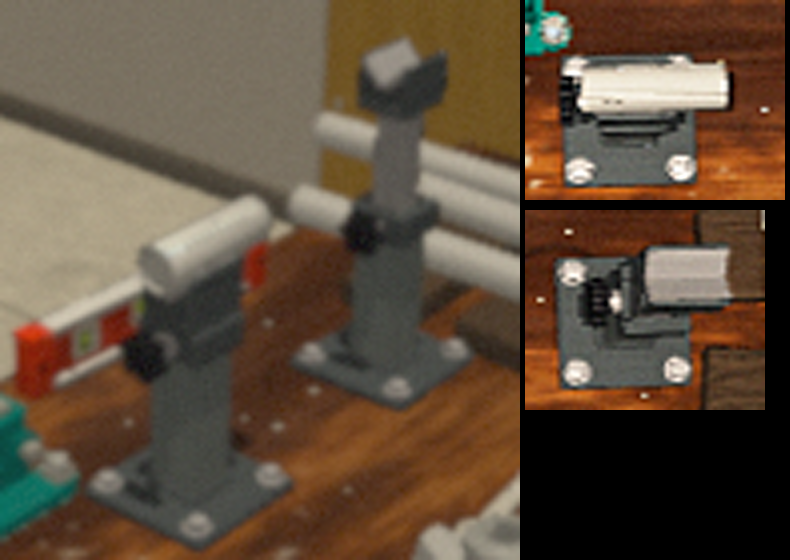

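The close crop confirms it: a light aluminium pipe lies in the V of the low rest, with the knob to +y and the twin raised at −y. Moving over the rests for wrist views.

```bash
cat >> h.py <<'E'
from scipy.spatial.transform import Rotation as Ro
def mv(p,psi=None,s=None):
    s=s or robot.sense(); R=np.array(s['tcp_rot']); c=np.array(s['position'])
    out=R.T@(np.array(p)-c)*100
    t=np.zeros(3)
    if psi is not None:
        a=np.radians(psi); G=np.array([[np.cos(a),np.sin(a),0],[np.sin(a),-np.cos(a),0],[0,0,-1.]])
        t=Ro.from_matrix(R.T@G).as_rotvec(degrees=True)
    print('row',np.round(t,2),np.round(out,2),'from',np.round(c,4),'psi',round(np.degrees(np.arctan2(R[1,0],R[0,0])),2),'tilt',np.round(R[:2,2],4),'F',np.round(s['contact_force'],1),'w',round(s['width']*8.81,2),'g',round(s['grasp_force'],1),'t',s['time_s'])
E
python3 -c "
from h import *
mv((.487,.06,.33),90)"
```

```text
row [-9.000e-02 -6.000e-02 -6.847e+01] [ 47.5  -55.17  -9.13] from [ 0.2475 -0.6274  0.2377] psi 21.53 tilt [-0.0006  0.0017] F [ 0.4 -0.4 -0.1] w 8.82 g 0.0 t 0.15
```

Emit:
{"op": "arm_command", "data": {
  "plan": [
    [0,0,0,0,0,-4,8.8],
    [0,0,0,0,0,-8,8.8],
    [0,0,0,0,0,-9,8.8],
    [0,0,0,47.5,-55.2,-9,8.8],
    [0,0,0,47.5,-55.2,-9,8.8]
  ]
}}

```text
time_s: 0.57
position: [0.2749, -0.5503, 0.3295]
tcp_rot: [[0.931, 0.364, 0.001], [0.364, -0.931, -0.002], [0.0, 0.003, -1.0]]
contact_force: [0.6, 1.4, -0.2]
width: 0.998
grasp_force: 0.0
```

```bash
python3 -c "
from h import *
mv((.487,.06,.33),90)"
```

```text
row [  0.13   0.08 -68.63] [ 41.99 -49.11  -0.17] from [ 0.2749 -0.5503  0.3295] psi 21.37 tilt [ 0.001  -0.0023] F [ 0.6  1.4 -0.2] w 8.79 g 0.0 t 0.5667
```

Emit:
{"op": "arm_command", "data": {
  "plan": [
    [0,0,0,42,-49.1,0,8.8],
    [0,0,0,42,-49.1,0,8.8],
    [0,0,0,42,-49.1,0,8.8],
    [0,0,0,42,-49.1,0,8.8],
    [0,0,0,42,-49.1,0,8.8]
  ]
}}

```text
time_s: 0.98
position: [0.3431, -0.3503, 0.3284]
tcp_rot: [[0.93, 0.366, 0.0], [0.366, -0.93, -0.0], [0.0, 0.0, -1.0]]
contact_force: [0.2, 1.2, -0.8]
width: 1.001
grasp_force: 0.0
```

Emit:
{"op": "arm_command", "data": {
  "plan": [
    [0,0,0,28,-32.8,0,8.8],
    [0,0,0,28,-32.8,0,8.8],
    [0,0,0,28,-32.8,0,8.8],
    [0,0,0,28,-32.8,0,8.8],
    [0,0,0,28,-32.8,0,8.8]
  ]
}}

```text
time_s: 1.4
position: [0.4107, -0.1532, 0.3286]
tcp_rot: [[0.93, 0.367, 0.001], [0.367, -0.93, -0.0], [0.001, 0.001, -1.0]]
contact_force: [1.4, -0.8, -0.1]
width: 1.003
grasp_force: 0.0
```

```bash
python3 -c "
from h import *
mv((.487,.06,.33),90)"
```

```text
row [ 5.000e-02 -1.000e-02 -6.849e+01] [ 14.92 -17.04  -0.14] from [ 0.4107 -0.1532  0.3286] psi 21.51 tilt [ 0.0008 -0.0004] F [ 1.4 -0.8 -0.1] w 8.84 g 0.0 t 1.4
```

Emit:
{"op": "arm_command", "data": {
  "plan": [
    [0,0,-68.5,14.5,-16.5,0,8.8],
    [0,0,-68.5,14.5,-16.5,0,8.8],
    [0,0,-68.5,14.5,-16.5,0,8.8],
    [0,0,-68.5,14.5,-16.5,0,8.8],
    [0,0,-68.5,14.5,-16.5,0,8.8]
  ]
}}

```text
time_s: 1.82
position: [0.4812, 0.043, 0.3287]
tcp_rot: [[0.534, 0.845, 0.001], [0.845, -0.534, -0.0], [0.0, 0.001, -1.0]]
contact_force: [1.1, 0.2, 0.6]
width: 0.999
grasp_force: 0.0
```

Emit:
{"op": "arm_command", "data": {
  "plan": [
    [0,0,-33,0,0,0,8.8],
    [0,0,-33,0,0,0,8.8],
    [0,0,-33,0,0,0,8.8],
    [0,0,-33,0,0,0,8.8],
    [0,0,-33,0,0,0,8.8]
  ]
}}

```text
time_s: 2.23
position: [0.481, 0.0412, 0.3283]
tcp_rot: [[-0.013, 1.0, -0.0], [1.0, 0.013, -0.0], [-0.0, -0.0, -1.0]]
contact_force: [0.8, -0.2, -0.3]
width: 0.995
grasp_force: 0.0
```

```bash
python3 -c "
from h import *
mv((.487,.06,.33),90)
print(np.round(robot.sense()['joint_positions'],1))
m=robot.camera_model('wrist');I=robot.grab_frame('wrist');np.save('w1.npy',I);np.save('w1T.npy',m['T']);save(I,'w1')"
```

```text
row [-0.02  0.    0.72] [ 1.87  0.62 -0.17] from [0.481  0.0412 0.3283] psi 90.72 tilt [-0.0003 -0.0001] F [ 0.8 -0.2 -0.3] w 8.77 g 0.0 t 2.2333
[  1.9  -8.6 107.6  -0.   81.1   1.2]
```

View pics/w1.png

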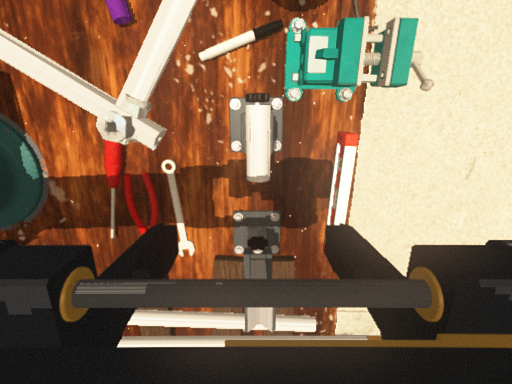

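The wrist view shows the offcut's outline at columns 245–271, rows 100–181, with foot plates at (256,125) and (256,232). The twin head is at about (260,315), next to the palm, so I'll shift −y for a second viewpoint.

Emit:
{"op": "arm_command", "data": {
  "plan": [
    [0,0,0.7,-14,0,0,8.8],
    [0,0,0.7,-14,0,0,8.8],
    [0,0,0.7,-14,0,0,8.8],
    [0,0,0.7,-14,0,0,8.8],
    [0,0,0.7,-14,0,0,8.8]
  ]
}}

```text
time_s: 2.7
position: [0.4817, -0.1023, 0.3284]
tcp_rot: [[0.012, 1.0, -0.0], [1.0, -0.012, -0.001], [-0.001, -0.0, -1.0]]
contact_force: [0.4, 0.6, -0.4]
width: 0.999
grasp_force: 0.0
```

```bash
python3 -c "
from h import *
mv((.487,.06,.33),90)
m=robot.camera_model('wrist');I=robot.grab_frame('wrist');np.save('w2.npy',I);np.save('w2T.npy',m['T'])
w1=np.load('w1.npy')
a=cv2.resize(w1[85:190,215:300],None,fx=4,fy=4,interpolation=cv2.INTER_CUBIC)
b=cv2.resize(I[0:260,190:330],None,fx=2.2,fy=2.2,interpolation=cv2.INTER_CUBIC)
o=np.zeros((575,700,3),np.uint8);o[:a.shape[0],:a.shape[1]]=a;o[:b.shape[0],360:360+b.shape[1]]=b;save(o,'c2')"
```

```text
row [-0.02  0.07 -0.71] [16.24  0.33 -0.18] from [ 0.4817 -0.1023  0.3284] psi 89.29 tilt [-0.0003 -0.0012] F [ 0.4  0.6 -0.4] w 8.8 g 0.0 t 2.7
```

View pics/c2.png

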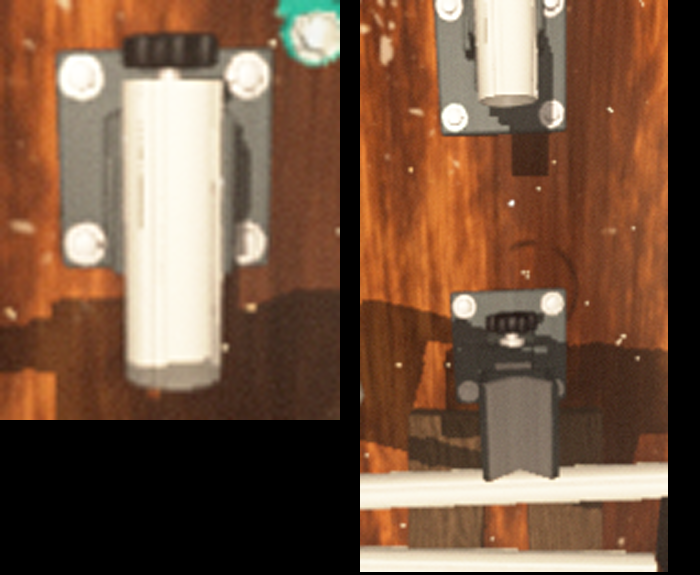

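The crops show the offcut with its near rim at w1 row ~105 and far rim at row ~176. In w2 the twin's V-head spans columns 247–279, rows 171–218, and both foot plates are visible. One more viewpoint will give the twin's lip height.

Emit:
{"op": "arm_command", "data": {
  "plan": [
    [0,0,-0.5,-9,0,0,8.8],
    [0,0,-0.5,-9,0,0,8.8],
    [0,0,-0.5,-9,0,0,8.8],
    [0,0,-0.5,-9,0,0,8.8]
  ]
}}

```text
time_s: 3.08
position: [0.4814, -0.1899, 0.3284]
tcp_rot: [[0.001, 1.0, -0.0], [1.0, -0.001, 0.001], [0.001, -0.0, -1.0]]
contact_force: [-0.1, 1.0, 0.6]
width: 0.997
grasp_force: 0.0
```

```bash
python3 -c "
from h import *
mv((.487,.06,.33),90)
m=robot.camera_model('wrist');I=robot.grab_frame('wrist');np.save('w3.npy',I);np.save('w3T.npy',m['T'])
w2=np.load('w2.npy')
a=cv2.resize(w2[120:230,215:310],None,fx=4,fy=4,interpolation=cv2.INTER_CUBIC)
b=cv2.resize(I[20:165,215:310],None,fx=4,fy=4,interpolation=cv2.INTER_CUBIC)
o=np.zeros((580,790,3),np.uint8);o[:a.shape[0],:a.shape[1]]=a;o[:b.shape[0],400:400+b.shape[1]]=b;save(o,'c3')"
```

```text
row [-0.02 -0.03 -0.05] [24.99  0.54 -0.15] from [ 0.4814 -0.1899  0.3284] psi 89.95 tilt [-0.0004  0.0005] F [-0.1  1.   0.6] w 8.79 g 0.0 t 3.0833
```

View pics/c3.png

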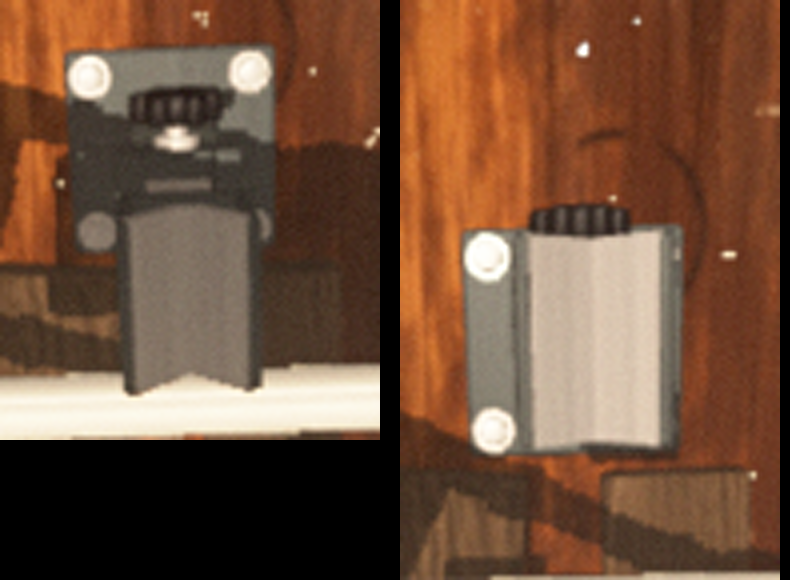

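```bash
cat > meas.py <<'E'
from h import *
b=robot.camera_model('wrist')
M=[dict(b,T=np.load(f'w{i}T.npy')) for i in(1,2,3)]
c=lambda ox,oy,f:(lambda x,y:((x+.5)/f-.5+ox,(y+.5)/f-.5+oy))
A=c(215,85,4); B0=c(190,0,2.2); B=lambda x,y:B0(x-360,y); C=c(215,120,4); D0=c(215,20,4); D=lambda x,y:D0(x-400,y)
m1,m2,m3=M; r=lambda v:np.round(v,4)
print('twin lips')
for n,p,q in[('+yL',C(127,214),D(531,232)),('+yR',C(246,210),D(662,231)),('-yL',C(135,393),D(531,448)),('-yR',C(250,389),D(660,446)),('-yLo',C(125,392),D(520,451)),('-yRo',C(261,388),D(677,452))]:
    x,e=tri(m2,p,m3,q);print(n,r(x),round(e,4))
print('boltsL+y',tri(m2,C(89,76),m3,D(487,257)))
print('offcut end -y corners')
for p,q in[(A(127,362),B(478,95)),(A(220,362),B(538,93)),(A(173,388),B(508,107))]: print(tri(m1,p,m2,q))
print('rest foot z=.008')
for p in[(57,50),(270,50),(64,268),(268,265)]: print(r(plane(m1,A(*p),.008)))
for p in[(442,135),(565,130)]: print('w2',r(plane(m2,B(*p),.008)))
print('twin foot')
for p in[(66,55),(273,46),(78,250)]: print(r(plane(m2,C(*p),.008)))
for p in[(463,232),(682,228),(472,452)]: print('w3',r(plane(m3,D(*p),.008)))
print('offcut top on .16')
for p in[(124,82),(222,82),(127,362),(220,362)]: print(r(plane(m1,A(*p),.16)))
E
python3 meas.py
```

```text
twin lips
+yL [ 0.4764 -0.0905  0.2148] 0.0009
+yR [ 0.5058 -0.0902  0.2134] 0.0008
-yL [ 0.477  -0.1375  0.2165] 0.0005
-yR [ 0.507  -0.1372  0.2156] 0.0
-yLo [ 0.4743 -0.1385  0.2135] 0.0005
-yRo [ 0.5109 -0.139   0.2109] 0.0013
boltsL+y (array([ 0.45638184, -0.0804722 ,  0.00735556]), np.float64(2.0277745550632267e-05))
offcut end -y corners
(array([0.47400521, 0.03622282, 0.15593889]), np.float64(0.0001102013458514398))
(array([0.50245502, 0.03666551, 0.15623365]), np.float64(0.0004431705827929587))
(array([0.4880888 , 0.02983425, 0.16172878]), np.float64(0.00017235972914935666))
rest foot z=.008
[0.4423 0.1297 0.008 ]
[0.5292 0.1308 0.008 ]
[0.4443 0.0405 0.008 ]
[0.5324 0.0429 0.008 ]
w2 [0.4442 0.0403 0.008 ]
w2 [0.5321 0.0425 0.008 ]
twin foot
[ 0.4469 -0.0715  0.008 ]
[ 0.5346 -0.0688  0.008 ]
[ 0.4494 -0.1574  0.008 ]
w3 [ 0.447  -0.0712  0.008 ]
w3 [ 0.5345 -0.0698  0.008 ]
w3 [ 0.4488 -0.1576  0.008 ]
offcut top on .16
[0.4727 0.1172 0.16  ]
[0.4999 0.1176 0.16  ]
[0.4741 0.0372 0.16  ]
[0.502  0.0376 0.16  ]
```

Measured results:
- **Rest axis:** about (0.487, 0.086).
- **Rest yaw:** about +1.3°.
- **Offcut:** spans y 0.033–0.118, axis z about 0.16.
- **Twin lip:** z about 0.214, so about 60 mm of lift is needed.

The offcut overhangs the head at −y, so I'll grip it at y≈0.051, clear of the lips.

```bash
python3 -c "
from h import *
mv((.488,.051,.33),91.3)"
```

```text
row [-0.02 -0.08 -1.27] [23.95  0.67 -0.13] from [ 0.4815 -0.1885  0.3284] psi 90.03 tilt [-0.0004  0.0014] F [-0.2 -0.4 -0.2] w 8.83 g 0.0 t 3.1333
```

Emit:
{"op": "arm_command", "data": {
  "plan": [
    [0,0,-1.3,24,0.7,0,8.8],
    [0,0,-1.3,24,0.7,0,8.8],
    [0,0,-1.3,24,0.7,0,8.8],
    [0,0,-1.3,24,0.7,0,8.8],
    [0,0,-1.3,24,0.7,0,8.8]
  ]
}}

```text
time_s: 3.55
position: [0.4859, 0.0231, 0.3289]
tcp_rot: [[-0.026, 1.0, 0.0], [1.0, 0.026, 0.001], [0.001, 0.0, -1.0]]
contact_force: [0.3, -0.1, -0.2]
width: 0.998
grasp_force: 0.0
```

Emit:
{"op": "arm_command", "data": {
  "plan": [
    [0,0,0,3.2,0,4,8.8],
    [0,0,0,3.2,0,8,8.8],
    [0,0,0,3.2,0,10,8.8],
    [0,0,0,3.2,0,10,8.8],
    [0,0,0,3.2,0,10,8.8]
  ]
}}

```text
time_s: 3.97
position: [0.4843, 0.053, 0.2275]
tcp_rot: [[-0.027, 1.0, -0.004], [1.0, 0.027, 0.0], [0.001, -0.004, -1.0]]
contact_force: [0.8, -0.3, 0.4]
width: 0.993
grasp_force: 0.0
```

```bash
python3 -c "
from h import *
mv((.488,.051,.148),91.3)
b=robot.camera_model('wrist');I=robot.grab_frame('wrist')
save(np.hstack([I[:, 100:420]]),'w4')
mt=b
print(proj(b,[(.4872,.0755,.174),(.488,.033,.16),(.486,.118,.16)]))"
```

```text
row [-0.22 -0.03  0.27] [-0.21  0.4   7.95] from [0.4843 0.053  0.2275] psi 91.57 tilt [-0.0039  0.0004] F [ 0.8 -0.3  0.4] w 8.75 g 0.0 t 3.9667
[[257.62838793 178.34914654]
 [256.5193993  222.09445627]
 [257.64701266 120.00146477]]
```

View pics/w4.png

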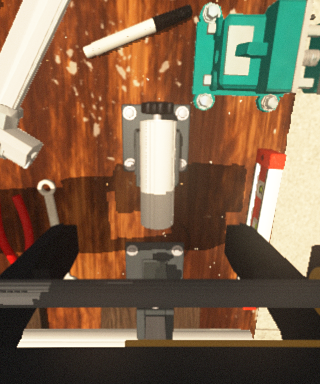

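The view shows the offcut between the fingers (columns 240–276, rows 118–228), matching the prediction. Descending to grip it.

Emit:
{"op": "arm_command", "data": {
  "plan": [
    [0,0,0,-0.2,0.3,3,8.8],
    [0,0,0,-0.2,0.3,6,8.8],
    [0,0,0,-0.2,0.3,7.6,8.8],
    [0,0,0,-0.2,0.3,7.9,8.8],
    [0,0,0,-0.2,0.3,7.9,8.8]
  ]
}}

```text
time_s: 4.43
position: [0.4901, 0.0491, 0.151]
tcp_rot: [[-0.024, 1.0, 0.001], [1.0, 0.024, 0.0], [0.0, 0.001, -1.0]]
contact_force: [0.2, 1.0, 0.4]
width: 0.996
grasp_force: 0.0
```

```bash
python3 -c "
from h import *
mv((.488,.051,.148),91.3)"
```

```text
row [ 0.07 -0.01  0.1 ] [ 0.19 -0.2   0.3 ] from [0.4901 0.0491 0.151 ] psi 91.4 tilt [0.0013 0.0002] F [0.2 1.  0.4] w 8.77 g 0.0 t 4.4333
```

Emit:
{"op": "arm_command", "data": {
  "plan": [
    [0,0,0,0,-0.2,0.2,8.8],
    [0,0,0,0,-0.2,0.2,2.2],
    [0,0,0,0,-0.2,0.2,2.2],
    [0,0,0,0,-0.2,0.2,2.2],
    [0,0,0,0,-0.2,0.2,2.2]
  ]
}}

```text
time_s: 4.85
position: [0.4878, 0.0492, 0.1487]
tcp_rot: [[-0.025, 1.0, 0.002], [1.0, 0.025, 0.0], [0.0, 0.002, -1.0]]
contact_force: [-0.1, 0.4, -1.0]
width: 0.716
grasp_force: 0.0
```

Emit:
{"op": "arm_command", "data": {
  "plan": [
    [0,0,0,0,0,0,2.2],
    [0,0,0,0,0,0,2.2],
    [0,0,0,0,0,0,2.2],
    [0,0,0,0,0,0,2.2],
    [0,0,0,0,0,0,2.2]
  ]
}}

```text
time_s: 5.27
position: [0.4872, 0.0491, 0.1476]
tcp_rot: [[-0.025, 1.0, -0.0], [1.0, 0.025, -0.0], [-0.0, -0.0, -1.0]]
contact_force: [1.9, -0.8, 0.7]
width: 0.338
grasp_force: 1.0
```

Emit:
{"op": "arm_command", "data": {
  "plan": [
    [0,0,0,0,0,0,2.0],
    [0,0,0,0,0,0,2.0],
    [0,0,0,0,0,0,2.0]
  ]
}}

```text
time_s: 5.52
position: [0.4876, 0.0491, 0.1478]
tcp_rot: [[-0.025, 1.0, 0.001], [1.0, 0.025, -0.0], [-0.0, 0.001, -1.0]]
contact_force: [0.8, -1.3, 0.1]
width: 0.308
grasp_force: 29.9
```

Emit:
{"op": "arm_command", "data": {
  "plan": [
    [0,0,0,0,0,-1,2.0],
    [0,0,0,0,0,-2,2.0],
    [0,0,0,0,0,-4,2.0],
    [0,0,0,0,0,-6.5,2.0],
    [0,0,0,0,0,-8,2.0]
  ]
}}

```text
time_s: 5.93
position: [0.488, 0.0493, 0.231]
tcp_rot: [[-0.025, 1.0, 0.003], [1.0, 0.025, 0.0], [0.0, 0.003, -1.0]]
contact_force: [0.9, -0.1, 1.1]
width: 0.312
grasp_force: 29.9
```

```bash
python3 -c "
from h import *
mv((.53,.30,.24))
I=robot.grab_frame('wrist');S=robot.grab_frame('scene')
o=np.zeros((384,700,3),np.uint8);o[:,:320]=I[:,100:420];o[:,320:]=cv2.resize(S[90:300,130:338],(380,384));save(o,'g1')"
```

```text
row [0. 0. 0.] [24.96  4.83 -0.88] from [0.488  0.0493 0.231 ] psi 91.45 tilt [0.0028 0.0003] F [ 0.9 -0.1  1.1] w 2.75 g 29.9 t 5.9333
```

View pics/g1.png

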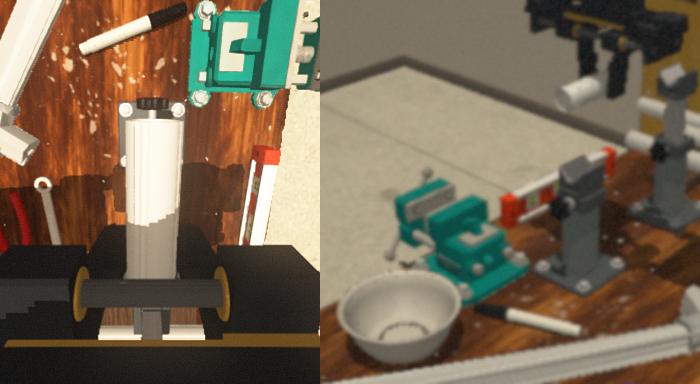

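The offcut is held level, its free end toward +y, and the V of the low rest is empty and still down. Now I'll locate the bowl centre from its rim.

```bash
python3 - <<'E'
from h import *
for n,box in(('top',(140,145,212,212)),('scene',(132,232,217,297))):
    m=robot.camera_model(n);I=np.load(n+'0.npy');x0,y0,x1,y1=box
    h=cv2.cvtColor(I[y0:y1,x0:x1],cv2.COLOR_RGB2HSV)
    k=((h[...,1]<70)&(h[...,2]>90)).astype(np.uint8)
    c=max(cv2.findContours(k,cv2.RETR_EXTERNAL,cv2.CHAIN_APPROX_NONE)[0],key=cv2.contourArea)
    c=cv2.convexHull(c).reshape(-1,2)+[x0,y0]
    e=cv2.fitEllipse(c.astype(np.float32));print(n,e)
    if n=='top':
        P=np.array([plane(m,p,.052)[:2] for p in c]);print(cv2.minEnclosingCircle(P.astype(np.float32)))
    print(plane(m,e[0],.052))
    print([np.round(plane(m,p,.052),3) for p in ((e[0][0]-e[1][1]/2,e[0][1]),(e[0][0]+e[1][1]/2,e[0][1]))])
mt=robot.camera_model('top');ms=robot.camera_model('scene')
# vice top and frame points
print('vice left top edge',[np.round(plane(mt,(212,y),.1),3) for y in(125,180)])
mv((.544,.30,.26),91.4)
E
```

```text
top ((175.20803833007812, 176.84786987304688), (51.15463638305664, 52.68254089355469), 64.49445343017578)
((0.5417888760566711, 0.3295689523220062), 0.06925580650568008)
[0.54150712 0.32923456 0.052     ]
[array([0.542, 0.398, 0.052]), array([0.541, 0.26 , 0.052])]
scene ((169.6400604248047, 253.1634063720703), (63.560848236083984, 81.70311737060547), 102.14613342285156)
[0.55367145 0.33234983 0.052     ]
[array([0.616, 0.391, 0.052]), array([0.492, 0.275, 0.052])]
vice left top edge [array([0.667, 0.229, 0.1  ]), array([0.525, 0.228, 0.1  ])]
row [ 0.43 -0.02  0.05] [24.92  6.09 -2.73] from [0.4896 0.0493 0.2322] psi 91.45 tilt [0.0074 0.0005] F [ 0.3  0.4 -0.8] w 2.7 g 29.9 t 6.0333
```

Emit:
{"op": "arm_command", "data": {
  "plan": [
    [0,0,0,0,0,-3,2.0],
    [0,0,0,4,1,-3,2.0],
    [0,0,0,8,2,-3,2.0],
    [0,0,0,12,2.9,-3,2.0],
    [0,0,0,15.9,3.9,-3,2.0]
  ]
}}

```text
time_s: 6.45
position: [0.5218, 0.2105, 0.2572]
tcp_rot: [[-0.024, 1.0, -0.001], [1.0, 0.024, -0.0], [-0.0, -0.001, -1.0]]
contact_force: [0.6, -1.0, -0.9]
width: 0.308
grasp_force: 29.9
```

Emit:
{"op": "arm_command", "data": {
  "plan": [
    [0,0,0,4,0.9,0,2.0],
    [0,0,0,8,1.8,0,2.0],
    [0,0,0,9.4,2.1,0,2.0],
    [0,0,0,9.4,2.1,0,2.0],
    [0,0,0,9.4,2.1,0,2.0]
  ]
}}

```text
time_s: 6.87
position: [0.5401, 0.3036, 0.2564]
tcp_rot: [[-0.027, 1.0, -0.002], [1.0, 0.027, -0.002], [-0.002, -0.002, -1.0]]
contact_force: [-0.3, 0.7, -0.2]
width: 0.308
grasp_force: 29.9
```

```bash
python3 -c "
from h import *
mv((.5425,.3035,.03),91.4)
print(robot.sense()['joint_positions'])"
```

```text
row [-0.13  0.1   0.15] [ 0.03  0.29 22.64] from [0.5401 0.3036 0.2564] psi 91.55 tilt [-0.0022 -0.0019] F [-0.3  0.7 -0.2] w 2.71 g 29.9 t 6.8667
[ 2.70582839e+01  8.67829294e+00  9.77296848e+01 -4.12497411e-02
  7.37511158e+01  2.55215439e+01]
```

Emit:
{"op": "arm_command", "data": {
  "plan": [
    [0,0,0,0,0.2,4,2.0],
    [0,0,0,0,0.2,8,2.0],
    [0,0,0,0,0.2,12,2.0],
    [0,0,0,0,0.2,15.5,2.0],
    [0,0,0,0,0.2,16,2.0]
  ]
}}

```text
time_s: 7.28
position: [0.5373, 0.2986, 0.09]
tcp_rot: [[-0.023, 1.0, -0.012], [1.0, 0.023, -0.007], [-0.007, -0.012, -1.0]]
contact_force: [-0.8, -1.1, -2.2]
width: 0.313
grasp_force: 29.9
```

Emit:
{"op": "arm_command", "data": {
  "plan": [
    [0,0,0,0,0,2,2.0],
    [0,0,0,0,0,4,2.0],
    [0,0,0,0,0,5.5,2.0],
    [0,0,0,0,0,6.4,2.0],
    [0,0,0,0,0,6.4,2.0]
  ]
}}

```text
time_s: 7.7
position: [0.542, 0.302, 0.0329]
tcp_rot: [[-0.024, 1.0, -0.002], [1.0, 0.024, -0.001], [-0.001, -0.002, -1.0]]
contact_force: [0.5, 0.3, -0.9]
width: 0.31
grasp_force: 29.9
```

```bash
python3 -c "
from h import *
mv((.5425,.3035,.025),91.4)"
```

```text
row [-0.14  0.08 -0.03] [0.15 0.05 0.79] from [0.542  0.302  0.0329] psi 91.37 tilt [-0.0024 -0.0015] F [ 0.5  0.3 -0.9] w 2.73 g 29.9 t 7.7
```

Lower a little more, watching force, then release with a partial opening.

Emit:
{"op": "arm_command", "data": {
  "plan": [
    [0,0,0,0.1,0,0.5,2.0],
    [0,0,0,0.1,0,1.0,2.0],
    [0,0,0,0.1,0,1.2,2.0],
    [0,0,0,0.1,0,1.2,2.0]
  ]
}}

```text
time_s: 8.03
position: [0.5429, 0.3047, 0.022]
tcp_rot: [[-0.025, 1.0, 0.0], [1.0, 0.025, 0.0], [0.0, 0.0, -1.0]]
contact_force: [0.6, -0.8, -0.8]
width: 0.305
grasp_force: 29.9
```

Emit:
{"op": "arm_command", "data": {
  "plan": [
    [0,0,0,0,0,0,4.5],
    [0,0,0,0,0,0,4.5],
    [0,0,0,0,0,0,4.5],
    [0,0,0,0,0,0,4.5],
    [0,0,0,0,0,0,4.5]
  ]
}}

```text
time_s: 8.45
position: [0.5432, 0.3048, 0.0221]
tcp_rot: [[-0.025, 1.0, 0.001], [1.0, 0.025, 0.0], [0.0, 0.001, -1.0]]
contact_force: [0.8, -0.3, 0.6]
width: 0.516
grasp_force: 0.3
```

Emit:
{"op": "arm_command", "data": {
  "plan": [
    [0,0,0,0,0,-2,4.5],
    [0,0,0,0,0,-6,4.5],
    [0,0,0,0,0,-10,4.5],
    [0,0,0,0,0,-14,4.5],
    [0,0,0,0,0,-18,4.5]
  ]
}}

```text
time_s: 8.87
position: [0.5423, 0.3044, 0.2034]
tcp_rot: [[-0.025, 1.0, -0.001], [1.0, 0.025, -0.0], [-0.0, -0.001, -1.0]]
contact_force: [0.3, 0.3, 0.7]
width: 0.508
grasp_force: 0.0
```

```bash
python3 -c "
from h import *
mv((.487,.086,.25),91.3)
I=robot.grab_frame('wrist');S=robot.grab_frame('scene')
o=np.zeros((384,790,3),np.uint8);o[:,:410]=I[:,51:461];o[:,410:]=cv2.resize(S[90:300,130:338],(380,384));save(o,'b1')"
```

```text
row [-0.03  0.01  0.14] [-21.7   -6.08  -4.65] from [0.5423 0.3044 0.2034] psi 91.44 tilt [-0.0005 -0.0002] F [0.3 0.3 0.7] w 4.47 g 0.0 t 8.8667
```

View pics/b1.png

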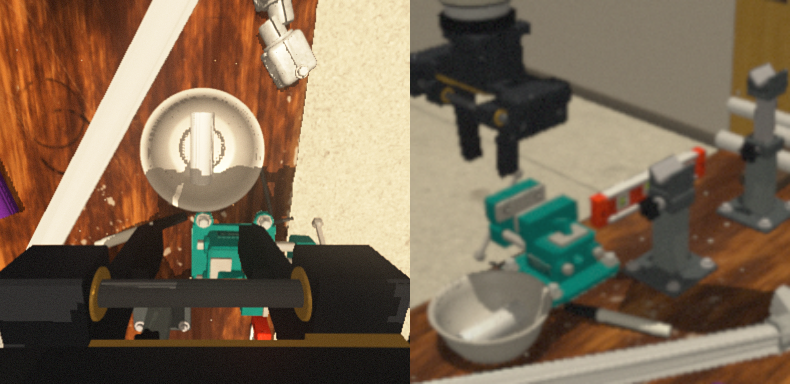

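The offcut now lies flat in the middle of the bowl (wrist crop 203,140), released, and pen, level and rest are undisturbed. Back to the lowered head.

Emit:
{"op": "arm_command", "data": {
  "plan": [
    [0,0,0,0,0,-4,5],
    [0,0,0,-3.9,-1.1,-5,5],
    [0,0,0,-7.9,-2.2,-5,5],
    [0,0,0,-11.8,-3.3,-5,6.5],
    [0,0,0,-15.7,-4.4,-5,6.5]
  ]
}}

```text
time_s: 9.38
position: [0.5019, 0.1453, 0.2514]
tcp_rot: [[-0.026, 1.0, 0.0], [1.0, 0.026, -0.0], [-0.0, 0.0, -1.0]]
contact_force: [-0.1, -0.8, 0.6]
width: 0.693
grasp_force: 0.0
```

Emit:
{"op": "arm_command", "data": {
  "plan": [
    [0,0,0,-3.5,-1,0,6.5],
    [0,0,0,-6,-1.7,0,6.5],
    [0,0,0,-6,-1.7,0,6.5],
    [0,0,0,-6,-1.7,0,6.5],
    [0,0,0,-6,-1.7,0,6.5]
  ]
}}

```text
time_s: 9.8
position: [0.4874, 0.0866, 0.2515]
tcp_rot: [[-0.025, 1.0, -0.0], [1.0, 0.025, 0.001], [0.001, 0.0, -1.0]]
contact_force: [-0.2, 0.2, -0.1]
width: 0.741
grasp_force: 0.0
```

```bash
python3 -c "
from h import *
mv((.487,.086,.20),91.3)
m=robot.camera_model('wrist');I=robot.grab_frame('wrist');np.save('w5.npy',I);np.save('w5T.npy',m['T'])
print(proj(m,[(.473,.11,.154),(.501,.11,.154),(.474,.063,.154),(.502,.063,.154)]))"
```

```text
row [ 0.   -0.04  0.11] [-0.06 -0.04  5.15] from [0.4874 0.0866 0.2515] psi 91.41 tilt [-0.      0.0007] F [-0.2  0.2 -0.1] w 6.53 g 0.0 t 9.8
[[237.42356134 164.76761017]
 [267.9293643  165.51614838]
 [237.9609861  212.4831982 ]
 [266.86833982 213.15347222]]
```

```bash
python3 -c "
from h import *
I=np.load('w5.npy');g=cv2.cvtColor(I,cv2.COLOR_RGB2GRAY)
for r in(175,190,205): print(r,g[r-2:r+3,222:286].mean(0).astype(int))
for c in(243,248,258,263): print(c,g[150:235,c-1:c+2].mean(1).astype(int))
"
```

```text
175 [ 58  59  57  57  57  64  63  66  63  60  64  88 111 111 146 197 195 192
 189 188 190 190 188 185 188 192 194 194 193 197 205 211 211 208 207 210
 209 207 205 208 211 215 213 213 211 186 117 110 104  81  57  61  63  60
  63  61  61  61  61  54  45  42  42  43]
190 [ 61  62  59  64  66  69  74  76  76  75  62  55  58  57  80 116 119 115
 114 115 114 116 115 114 113 116 121 119 119 118 118 118 116 115 113 116
 114 114 113 117 118 120 116 118 113  85  61  58  54  53  60  64  65  66
  61  59  51  50  49  45  41  39  39  41]
205 [ 68  70  67  76  79  74  65  65  67  69  66  55  57  57  78 115 118 116
 114 114 115 117 114 113 116 118 120 116 117 116 116 119 115 115 116 116
 114 112 111 117 118 118 117 117 103  61  56  53  48  45  45  44  44  41
  41  44  46  49  43  41  38  37  35  39]
243 [104  89  85  87  86  85  84  78  65  55  66 100 120  92 104 165 186 191
 189 189 190 189 189 187 190 189 189 191 189 188 191 190 188 149 117 113
 115 116 116 114 116 114 115 114 115 118 114 116 118 115 118 114 115 116
 115 116 115 116 114 116 106  94  87  89  90  91  91  89  92  98 103  98
  98  94 
[... 394 characters left out ...]

258 [ 81  79  77  78  76  92 125 140 139 123  86  93 114 103 132 187 208 208
 209 207 206 208 208 208 209 209 209 208 208 208 208 210 208 159 117 115
 118 114 114 114 116 117 114 114 114 118 115 113 116 113 117 113 114 113
 114 114 115 115 116 115  97  81  77  81  81  80  81  78  81  80  81  81
  77  79  79  78  81  83  89  90  94  88  78  56  36]
263 [ 86  81  74  74  77  73  78  77  67  59  57  91 113  89  77 119 188 211
 213 212 212 213 212 212 214 213 213 212 211 213 212 213 214 203 156 120
 118 118 117 117 119 119 118 120 116 119 120 118 121 117 119 117 120 117
 118 119 117 117 120 118 119 118 105  86  74  74  76  75  76  75  75  74
  73  72  75  75  74  76  75  78  83  79  59  36  37]
```

Emit:
{"op": "arm_command", "data": {
  "plan": [
    [0,0,0,0,0,2,7],
    [0,0,0,0,0,4,7],
    [0,0,0,0,0,4.5,7],
    [0,0,0,0,0,4.5,7]
  ]
}}

```text
time_s: 10.18
position: [0.4859, 0.0871, 0.2045]
tcp_rot: [[-0.027, 1.0, -0.005], [1.0, 0.027, -0.0], [-0.0, -0.005, -1.0]]
contact_force: [0.4, 0.1, -0.7]
width: 0.794
grasp_force: 0.0
```

```bash
python3 -c "
from h import *
m=robot.camera_model('wrist')
mv((.487,.086,.125),91.3)
I=robot.grab_frame('wrist');np.save('w6.npy',I);np.save('w6T.npy',m['T'])
P=proj(m,[(.473,.11,.154),(.501,.11,.154),(.474,.063,.154),(.502,.063,.154)]);print(P)
g=cv2.cvtColor(I,cv2.COLOR_RGB2GRAY);c0=int(P[:,0].mean());r0=int(P[:,1].mean())
for r in(r0-12,r0,): print(r,c0-36,g[r-2:r+3,c0-36:c0+36].mean(0).astype(int))
for c in(c0-8,c0+8): print(c,r0-50,g[r0-50:r0+50,c-1:c+2].mean(1).astype(int))
"
```

```text
row [-0.27  0.01  0.24] [-0.11  0.14  7.95] from [0.4859 0.0871 0.2045] psi 91.54 tilt [-0.0046 -0.0004] F [ 0.4  0.1 -0.7] w 6.99 g 0.0 t 10.1833
[[236.70667104 178.33737517]
 [273.92183773 179.36386454]
 [237.26276499 235.00668136]
 [272.12779682 235.94109163]]
195 219 [ 55  56  69 101 117 124 126 124 125 125 118 104  59  61  63  63  95 134
 127 122 122 123 122 119 116 115 114 114 114 118 118 117 120 117 116 117
 118 117 115 113 116 114 116 116 116 121 123 125 135 140 118 117 117 114
  92  59  57  56  73 109 125 121 120 121 123 113  93  57  43  39  37  38]
207 219 [ 62  60  67  63  69  79  76  71  70  67  69  69  56  55  55  54  80 116
 117 115 115 115 113 113 117 114 114 112 113 116 118 119 116 118 116 118
 117 114 117 113 114 116 116 113 114 114 113 117 119 117 116 118 115 104
  68  56  54  54  49  46  44  44  42  43  48  47  45  41  41  38  33  35]
247 157 [ 88  89  87  87  89  83  83  92 108 146 164 173 173 126  73  90 110  86
  71 104 141 174 188 191 187 187 189 187 190 189 187 188 188 188 184 145
 117 114 114 116 116 113 115 114 113 114 112 114 115 114 112 113 113 114
 113 115 116 112 115 116 115 114 115 113 114 114 114 116 112 114 113 112
 112 107  93  84  80  80  79  80  81  87  88  87  87  90  87  84  69  48
  43  44  43  42  40  42  41  41  43  43]
263 157 [ 77  77  79  77  79  78  77  78  88  90  85  79  68  61  59  80 105 115
  89  79 113 168 201 209 207 206 207 207 208 205 208 205 208 206 206 181
 135 113 114 115 112 113 114 114 116 115 113 115 117 113 112 113 112 113
 112 112 112 114 112 111 112 113 113 113 113 113 113 114 110 110 112 113
 112 113 111 105  91  78  76  76  77  76  76  76  81  81  65  46  43  44
  41  34  37  43  46  47  43  46  68  79]
```

Head centre is about (0.4865, 0.0865), and the lip's size in the view agrees with z≈0.154. Descend to tip z≈0.126, above the collar.

Emit:
{"op": "arm_command", "data": {
  "plan": [
    [0,0,0,0,0,2.5,7],
    [0,0,0,0,0,5,7],
    [0,0,0,0,0,6.5,7],
    [0,0,0,0,0,7.2,7],
    [0,0,0,0,0,7.2,7]
  ]
}}

```text
time_s: 10.65
position: [0.4868, 0.0864, 0.1339]
tcp_rot: [[-0.026, 1.0, -0.002], [1.0, 0.026, -0.0], [-0.0, -0.002, -1.0]]
contact_force: [-0.6, -0.3, 0.5]
width: 0.794
grasp_force: 0.0
```

Emit:
{"op": "arm_command", "data": {
  "plan": [
    [0,0,0,0,0,0,7],
    [0,0,0,0,0,0,7]
  ]
}}

```text
time_s: 10.82
position: [0.4887, 0.0865, 0.1365]
tcp_rot: [[-0.025, 1.0, 0.003], [1.0, 0.025, 0.0], [0.0, 0.003, -1.0]]
contact_force: [0.0, 0.3, 0.5]
width: 0.798
grasp_force: 0.0
```

```bash
python3 -c "
from h import *
mv((.4865,.0865,.127),91.3)"
```

```text
row [ 0.17 -0.02  0.15] [ 0.01 -0.23  0.95] from [0.4887 0.0865 0.1365] psi 91.45 tilt [0.0029 0.0004] F [0.  0.3 0.5] w 7.03 g 0.0 t 10.8167
```

Emit:
{"op": "arm_command", "data": {
  "plan": [
    [0,0,0,0,-0.1,0.5,7],
    [0,0,0,0,-0.1,0.9,7],
    [0,0,0,0,-0.1,0.9,7],
    [0,0,0,0,-0.1,0.9,7],
    [0,0,0,0,-0.1,0.9,7]
  ]
}}

```text
time_s: 11.23
position: [0.4863, 0.0861, 0.1258]
tcp_rot: [[-0.025, 1.0, 0.0], [1.0, 0.025, -0.0], [-0.0, 0.0, -1.0]]
contact_force: [-0.9, -0.4, -0.5]
width: 0.793
grasp_force: 0.0
```

Emit:
{"op": "arm_command", "data": {
  "plan": [
    [0,0,0,0,0,0,7],
    [0,0,0,0,0,0,7],
    [0,0,0,0,0,0,7]
  ]
}}

```text
time_s: 11.48
position: [0.4864, 0.0861, 0.1258]
tcp_rot: [[-0.025, 1.0, 0.0], [1.0, 0.025, 0.0], [0.0, 0.0, -1.0]]
contact_force: [0.4, -0.5, 0.2]
width: 0.792
grasp_force: 0.0
```

```bash
python3 -c "
from h import *
mv((.4865,.0865,.127),91.3)"
```

```text
row [ 0.01 -0.    0.14] [ 0.04  0.01 -0.12] from [0.4864 0.0861 0.1258] psi 91.44 tilt [0.0003 0.    ] F [ 0.4 -0.5  0.2] w 6.98 g 0.0 t 11.4833
```

Close gradually, watching the sideways force.

Emit:
{"op": "arm_command", "data": {
  "plan": [
    [0,0,0,0,0,-0.1,5],
    [0,0,0,0,0,-0.1,4.2],
    [0,0,0,0,0,-0.1,4.0],
    [0,0,0,0,0,-0.1,3.8],
    [0,0,0,0,0,-0.1,3.7]
  ]
}}

```text
time_s: 11.9
position: [0.4863, 0.0861, 0.1267]
tcp_rot: [[-0.025, 1.0, 0.0], [1.0, 0.025, -0.0], [-0.0, 0.0, -1.0]]
contact_force: [0.4, -0.4, -0.2]
width: 0.443
grasp_force: 1.8
```

Emit:
{"op": "arm_command", "data": {
  "plan": [
    [0,0,0,0,0,0,3.65],
    [0,0,0,0,0,0,3.62],
    [0,0,0,0,0,0,3.62]
  ]
}}

```text
time_s: 12.15
position: [0.487, 0.0863, 0.1269]
tcp_rot: [[-0.025, 1.0, 0.002], [1.0, 0.025, 0.0], [0.0, 0.002, -1.0]]
contact_force: [2.6, 0.8, -1.2]
width: 0.413
grasp_force: 1.5
```

Emit:
{"op": "arm_command", "data": {
  "plan": [
    [0,0,0,0,0,0,3.0],
    [0,0,0,0,0,0,3.0],
    [0,0,0,0,0,0,3.0]
  ]
}}

```text
time_s: 12.4
position: [0.4871, 0.0863, 0.1269]
tcp_rot: [[-0.025, 1.0, 0.002], [1.0, 0.025, 0.0], [0.0, 0.002, -1.0]]
contact_force: [4.8, 1.0, -3.0]
width: 0.404
grasp_force: 30.0
```

Emit:
{"op": "arm_command", "data": {
  "plan": [
    [0,0,0,0,0.08,0,3.0],
    [0,0,0,0,0.08,0,3.0],
    [0,0,0,0,0.08,0,3.0],
    [0,0,0,0,0.08,0,3.0]
  ]
}}

```text
time_s: 12.73
position: [0.4871, 0.0863, 0.1269]
tcp_rot: [[-0.025, 1.0, 0.0], [1.0, 0.025, 0.0], [0.0, 0.0, -1.0]]
contact_force: [2.7, 1.5, 1.6]
width: 0.401
grasp_force: 29.9
```

```bash
python3 -c "
from h import *
mv((.4865,.0865,.127),91.3);s=robot.sense();print(np.round(s['contact_force'],2),np.round(s['torque'],2))"
```

```text
row [ 0.   -0.02  0.14] [ 0.02 -0.06 -0.01] from [0.4871 0.0863 0.1269] psi 91.44 tilt [0.     0.0003] F [2.7 1.5 1.6] w 3.53 g 29.9 t 12.7333
[2.68 1.5  1.55] [ 0.33 -0.46  0.05]
```

Forces are small; begin drawing up slowly.

Emit:
{"op": "arm_command", "data": {
  "plan": [
    [0,0,0,0,0.03,-0.1,3.0],
    [0,0,0,0,0.03,-0.2,3.0],
    [0,0,0,0,0.03,-0.3,3.0],
    [0,0,0,0,0.03,-0.4,3.0],
    [0,0,0,0,0.03,-0.5,3.0]
  ]
}}

```text
time_s: 13.15
position: [0.487, 0.0857, 0.1305]
tcp_rot: [[-0.025, 1.0, -0.001], [1.0, 0.025, -0.001], [-0.001, -0.001, -1.0]]
contact_force: [5.7, 0.1, -8.6]
width: 0.402
grasp_force: 30.0
```

Emit:
{"op": "arm_command", "data": {
  "plan": [
    [0,0,0,0,0,-0.2,3.0],
    [0,0,0,0,0,-0.4,3.0],
    [0,0,0,0,0,-0.6,3.0],
    [0,0,0,0,0,-0.8,3.0],
    [0,0,0,0,0,-1.0,3.0]
  ]
}}

```text
time_s: 13.57
position: [0.487, 0.0856, 0.1405]
tcp_rot: [[-0.025, 1.0, -0.001], [1.0, 0.025, -0.001], [-0.001, -0.001, -1.0]]
contact_force: [5.7, 1.0, -9.5]
width: 0.405
grasp_force: 30.0
```

```bash
python3 -c "
from h import *
mv((.4871,.0863,.187),91.3);s=robot.sense();print(np.round(s['contact_force'],2),np.round(s['torque'],2))"
```

```text
row [-0.04  0.06  0.15] [ 0.06  0.01 -4.65] from [0.487  0.0856 0.1405] psi 91.45 tilt [-0.0008 -0.001 ] F [ 5.7  1.  -9.5] w 3.57 g 30.0 t 13.5667
[ 5.72  0.97 -9.53] [ 0.07 -1.13  0.08]
```

Emit:
{"op": "arm_command", "data": {
  "plan": [
    [0,0,0,0,0.08,0,3.0],
    [0,0,0,0,0.08,-0.1,3.0],
    [0,0,0,0,0.08,-0.2,3.0],
    [0,0,0,0,0.08,-0.3,3.0],
    [0,0,0,0,0.08,-0.4,3.0]
  ]
}}

```text
time_s: 13.98
position: [0.4871, 0.086, 0.1452]
tcp_rot: [[-0.025, 1.0, -0.002], [1.0, 0.025, -0.0], [-0.0, -0.002, -1.0]]
contact_force: [0.1, 0.5, -5.9]
width: 0.4
grasp_force: 30.0
```

```bash
python3 -c "
from h import *
mv((.4871,.0863,.187),91.3);s=robot.sense();print(np.round(s['contact_force'],2),np.round(s['torque'],2))"
```

```text
row [-0.14  0.02  0.14] [ 0.03 -0.01 -4.18] from [0.4871 0.086  0.1452] psi 91.44 tilt [-0.0025 -0.0004] F [ 0.1  0.5 -5.9] w 3.53 g 30.0 t 13.9833
[ 0.08  0.52 -5.86] [ 0.   -0.21 -0.03]
```

Sideways force is now near zero and vertical force is about the weight. Continue upward.

Emit:
{"op": "arm_command", "data": {
  "plan": [
    [0,0,0,0,0,-0.2,3.0],
    [0,0,0,0,0,-0.4,3.0],
    [0,0,0,0,0,-0.6,3.0],
    [0,0,0,0,0,-0.8,3.0],
    [0,0,0,0,0,-1.0,3.0]
  ]
}}

```text
time_s: 14.4
position: [0.488, 0.0862, 0.156]
tcp_rot: [[-0.025, 1.0, -0.0], [1.0, 0.025, 0.0], [0.0, -0.0, -1.0]]
contact_force: [-0.4, -0.5, -5.6]
width: 0.404
grasp_force: 29.9
```

Emit:
{"op": "arm_command", "data": {
  "plan": [
    [0,0,0,0,0,-0.2,3.0],
    [0,0,0,0,0,-0.4,3.0],
    [0,0,0,0,0,-0.6,3.0],
    [0,0,0,0,0,-0.8,3.0],
    [0,0,0,0,0,-1.0,3.0]
  ]
}}

```text
time_s: 14.82
position: [0.4882, 0.0862, 0.1659]
tcp_rot: [[-0.025, 1.0, -0.0], [1.0, 0.025, 0.0], [0.0, -0.0, -1.0]]
contact_force: [-0.1, -0.9, -6.4]
width: 0.403
grasp_force: 29.9
```

Emit:
{"op": "arm_command", "data": {
  "plan": [
    [0,0,0,0,0,-0.2,3.0],
    [0,0,0,0,0,-0.4,3.0],
    [0,0,0,0,0,-0.6,3.0],
    [0,0,0,0,0,-0.8,3.0],
    [0,0,0,0,0,-1.0,3.0]
  ]
}}

```text
time_s: 15.23
position: [0.4882, 0.0862, 0.1759]
tcp_rot: [[-0.025, 1.0, -0.0], [1.0, 0.025, -0.0], [-0.0, -0.0, -1.0]]
contact_force: [-1.0, -0.4, -5.9]
width: 0.406
grasp_force: 29.9
```

```bash
python3 -c "
from h import *
mv((.4871,.0863,.187),91.3);s=robot.sense();print(np.round(s['contact_force'],2),np.round(s['torque'],2))"
```

```text
row [-0.    0.    0.14] [ 0.01 -0.11 -1.11] from [0.4882 0.0862 0.1759] psi 91.44 tilt [-0. -0.] F [-1.  -0.4 -5.9] w 3.58 g 29.9 t 15.2333
[-1.05 -0.38 -5.93] [-0.   -0.07 -0.06]
```

Emit:
{"op": "arm_command", "data": {
  "plan": [
    [0,0,0,0,0,-0.2,3.0],
    [0,0,0,0,0,-0.4,3.0],
    [0,0,0,0,0,-0.6,3.0],
    [0,0,0,0,0,-0.8,3.0],
    [0,0,0,0,0,-1.0,3.0]
  ]
}}

```text
time_s: 15.65
position: [0.4882, 0.0862, 0.1859]
tcp_rot: [[-0.025, 1.0, 0.0], [1.0, 0.025, 0.0], [0.0, 0.0, -1.0]]
contact_force: [0.1, -0.0, -5.7]
width: 0.405
grasp_force: 29.9
```

Emit:
{"op": "arm_command", "data": {
  "plan": [
    [0,0,0,0,0,-0.05,3.0],
    [0,0,0,0,0,-0.05,3.0],
    [0,0,0,0,0,-0.05,3.0]
  ]
}}

```text
time_s: 15.9
position: [0.4882, 0.0862, 0.1862]
tcp_rot: [[-0.025, 1.0, 0.0], [1.0, 0.025, 0.0], [0.0, 0.0, -1.0]]
contact_force: [-0.1, -0.7, -5.4]
width: 0.403
grasp_force: 29.9
```

```bash
python3 -c "
from h import *
mv((.4871,.0863,.187),91.3)
ms=robot.camera_model('scene');S=robot.grab_frame('scene');np.save('s9.npy',S)
# predicted lip outer corners: +y end faces of both heads, at lip height z
yv=np.array([-.0225,1,0]);xv=np.array([1,.0225,0])
for n,c in(('rest',np.array([.487,.0862,0])),('twin',np.array([.4915,-.114,0]))):
  for z in(.207,.214,.221): print(n,z,np.round(proj(ms,[c+yv*.023-xv*.018+[0,0,z],c+yv*.023+xv*.018+[0,0,z],c+yv*.023+[0,0,z-.034],c-yv*.023-xv*.018+[0,0,z]]),1).tolist())
a=cv2.resize(S[105:235,240:355],None,fx=4.6,fy=4.6,interpolation=cv2.INTER_CUBIC)
save(a,'f1');print(a.shape)"
```

```text
row [ 0.   -0.    0.14] [ 0.01 -0.11 -0.08] from [0.4882 0.0862 0.1862] psi 91.44 tilt [0.0001 0.    ] F [-0.1 -0.7 -5.4] w 3.55 g 29.9 t 15.9
rest 0.207 [[273.8, 162.3], [260.8, 157.7], [267.1, 174.5], [287.5, 155.7]]
rest 0.214 [[273.9, 159.2], [260.8, 154.7], [267.1, 171.6], [287.6, 152.7]]
rest 0.221 [[273.9, 156.1], [260.8, 151.6], [267.2, 168.6], [287.7, 149.7]]
twin 0.207 [[327.5, 136.3], [315.1, 132.7], [320.4, 147.6], [337.9, 131.3]]
twin 0.214 [[327.7, 133.6], [315.3, 130.0], [320.6, 144.9], [338.1, 128.7]]
twin 0.221 [[327.9, 130.8], [315.4, 127.3], [320.7, 142.2], [338.3, 126.0]]
(598, 529, 3)
```

View pics/f1.png

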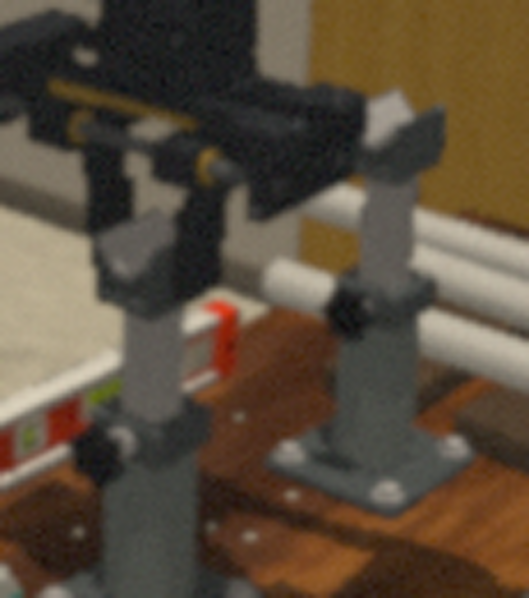

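The crop shows the head held about as high as the twin, stem plumb in the tube, knobs and level untouched. I'll quantify the height by comparing edge rows along each stem.

```bash
python3 - <<'E'
from h import *
ms=robot.camera_model('scene');S=np.load('s9.npy');g=cv2.cvtColor(S,cv2.COLOR_RGB2GRAY).astype(float)
yv=np.array([-.0225,1,0]);xv=np.array([1,.0225,0])
for n,c in(('rest',np.array([.487,.0862,0])),('twin',np.array([.4915,-.114,0]))):
  for dx in(-.004,-.008):
    zs=np.arange(.105,.205,.002)
    # sample on the stem +y face plane line
    P=proj(ms,[c+xv*dx+yv*.011+[0,0,z] for z in zs]).astype(np.float32)
    v=cv2.remap(cv2.GaussianBlur(g,(3,1),0).astype(np.float32),P[:,0].copy(),P[:,1].copy(),cv2.INTER_LINEAR).ravel()
    print(n,dx,'|'.join(f'{int(1000*z+.5)}:{int(q)}' for z,q in zip(zs,v)))
E
```

```text
rest -0.004 105:54|107:58|109:62|111:66|113:68|115:69|117:79|119:86|121:90|123:91|125:91|127:93|129:91|131:90|133:90|135:91|137:90|139:90|141:89|143:89|145:89|147:90|149:89|151:89|153:89|155:89|157:89|159:89|161:89|163:88|165:88|167:86|169:80|171:66|173:55|175:50|177:49|179:48|181:48|183:46|185:46|187:46|189:47|191:47|193:47|195:53|197:57|199:62|201:66|203:73
rest -0.008 105:53|107:56|109:61|111:67|113:67|115:66|117:71|119:82|121:90|123:90|125:90|127:92|129:93|131:91|133:91|135:91|137:90|139:90|141:90|143:91|145:90|147:90|149:91|151:90|153:88|155:88|157:90|159:90|161:89|163:88|165:88|167:89|169:86|171:78|173:66|175:55|177:47|179:45|181:44|183:46|185:46|187:44|189:46|191:46|193:44|195:45|197:46|199:48|201:52|203:53
twin -0.004 105:53|107:54|109:57|111:64|113:70|115:76|117:82|119:87|121:91|123:92|125:93|127:92|129:91|131:91|133:90|135:89|137:90|139:89|141:89|143:90|145:90|147:89|149:89|151:89|153:90|155:90|157:90|159:90|161:91|163:91|165:90|167:88|169:89|171:88|173:88|175:85|177:76|179:65|181:58|183:54|185:53|187:52|189:49|191:48|193:48|195:47|197:48|199:51|201:55|203:63
twin -0.008 105:51|107:53|109:57|111:64|113:73|115:80|117:86|119:90|121:92|123:93|125:93|127:93|129:90|131:90|133:90|135:90|137:90|139:90|141:89|143:89|145:90|147:90|149:90|151:89|153:89|155:91|157:91|159:91|161:90|163:90|165:90|167:89|169:89|171:88|173:87|175:88|177:81|179:70|181:59|183:54|185:52|187:50|189:49|191:49|193:49|195:49|197:50|199:50|201:48|203:49
```

The wrist and scene estimates of the twin differ by about 4 mm (lip 0.214 against 0.218). I'll refine by measuring the V width (28 mm between inner lips) in the wrist frames, calibrated on the lowered head at known height.

```bash
python3 - <<'E'
from h import *
b=robot.camera_model('wrist')
yv=np.array([-.0225,1,0]);xv=np.array([1,.0225,0])
from scipy.optimize import brentq
def edge(v,x0,w=4,sign=1):
    d=np.gradient(cv2.GaussianBlur(v.reshape(1,-1),(5,1),.8).ravel())*sign
    i0=int(round(x0));s=slice(i0-w,i0+w+1);q=np.clip(d[s],0,None)
    k=np.argmax(q);lo,hi=max(0,k-2),k+3
    return i0-w+(q[lo:hi]*np.arange(lo,min(hi,len(q)))).sum()/q[lo:hi].sum()
for n,i,c,z0 in(('rest',5,(.4862,.0862),.154),('rest',6,(.4862,.0862),.154),('twin',2,(.4915,-.114),.215),('twin',3,(.4915,-.114),.215)):
    I=np.load(f'w{i}.npy');g=cv2.cvtColor(I,cv2.COLOR_RGB2GRAY).astype(np.float32);m=dict(b,T=np.load(f'w{i}T.npy'))
    c=np.array([*c,0]);zz=[];xc=[];W=[]
    for t in np.arange(-.017,.018,.003):
        P=proj(m,[c+yv*t-xv*.014+[0,0,z0],c+yv*t+xv*.014+[0,0,z0]])
        r=int(round(P[:,1].mean()));v=g[r-1:r+2].mean(0)
        a=edge(v,P[0,0]);e=edge(v,P[1,0],sign=-1);W.append((round(a-P[0,0],1),round(e-P[1,0],1)))
        f=lambda z:np.linalg.norm(plane(m,(a,r),z)-plane(m,(e,r),z))-.028
        zz.append(brentq(f,0,.35));xc.append(plane(m,((a+e)/2,r),z0)[0])
    print(n,i,np.round(zz,4),'med',round(np.median(zz),4),'x',round(np.median(xc),4));print(W)
E
```

```text
rest 5 [0.1617 0.1621 0.161  0.1632 0.1636 0.1637 0.1637 0.1666 0.1699 0.1658
 0.1656 0.1647] med 0.1637 x 0.4866
[(np.float64(-0.3), np.float64(0.6)), (np.float64(-0.3), np.float64(0.6)), (np.float64(-0.2), np.float64(0.6)), (np.float64(-0.3), np.float64(0.9)), (np.float64(-0.3), np.float64(0.9)), (np.float64(-0.2), np.float64(1.0)), (np.float64(-0.2), np.float64(1.0)), (np.float64(-0.7), np.float64(0.9)), (np.float64(-0.5), np.float64(1.6)), (np.float64(-0.4), np.float64(1.1)), (np.float64(-0.4), np.float64(1.1)), (np.float64(-0.3), np.float64(1.1))]
rest 6 [0.1601 0.1586 0.1604 0.161  0.1617 0.1606 0.1603 0.1614 0.1617 0.1609
 0.1607 0.1606] med 0.1607 x 0.4865
[(np.float64(-0.5), np.float64(0.6)), (np.float64(-0.4), np.float64(0.5)), (np.float64(-0.3), np.float64(0.9)), (np.float64(-0.4), np.float64(1.0)), (np.float64(-0.4), np.float64(1.0)), (np.float64(-0.2), np.float64(1.0)), (np.float64(-0.2), np.float64(1.0)), (np.float64(-0.2), np.float64(1.2)), (np.float64(-0.1), np.float64(1.3)), (np.float64(-0.1), np.float64(1.2)), (np.float64(-0.3), np.float64(1.0)), (np.float64(-0.1), 
[... 435 characters left out ...]
oat64(-1.1), np.float64(0.9)), (np.float64(-0.9), np.float64(0.8)), (np.float64(-0.9), np.float64(0.5)), (np.float64(-0.7), np.float64(0.4))]
twin 3 [0.2287 0.2281 0.2268 0.2295 0.2286 0.2286 0.2297 0.2289 0.2263 0.2259
 0.2239 0.2275] med 0.2283 x 0.4913
[(np.float64(-0.9), np.float64(0.8)), (np.float64(-0.8), np.float64(0.8)), (np.float64(-0.7), np.float64(0.7)), (np.float64(-1.1), np.float64(0.7)), (np.float64(-1.0), np.float64(0.6)), (np.float64(-1.1), np.float64(0.6)), (np.float64(-1.2), np.float64(0.7)), (np.float64(-1.1), np.float64(0.6)), (np.float64(-0.8), np.float64(0.6)), (np.float64(-0.8), np.float64(0.5)), (np.float64(-0.6), np.float64(0.5)), (np.float64(-0.9), np.float64(0.6))]
```

Three estimates put the twin lip at about 0.218–0.219, so the head is about 5 mm low. Raise it 4.8 mm and recheck.

Emit:
{"op": "arm_command", "data": {
  "plan": [
    [0,0,0,0,0,-0.15,3.0],
    [0,0,0,0,0,-0.3,3.0],
    [0,0,0,0,0,-0.4,3.0],
    [0,0,0,0,0,-0.48,3.0],
    [0,0,0,0,0,-0.48,3.0]
  ]
}}

```text
time_s: 16.37
position: [0.4883, 0.0862, 0.1913]
tcp_rot: [[-0.025, 1.0, 0.0], [1.0, 0.025, 0.0], [0.0, 0.0, -1.0]]
contact_force: [-0.9, 0.5, -5.5]
width: 0.406
grasp_force: 29.9
```

```bash
python3 - <<'E'
from h import *
mv((.4875,.0862,.192),91.3)
I=np.mean([robot.grab_frame('scene').astype(float) for _ in range(4)],0).astype(np.float32)
np.save('s10.npy',I)
ms=robot.camera_model('scene');g=cv2.cvtColor(I.astype(np.uint8),cv2.COLOR_RGB2GRAY).astype(np.float32)
yv=np.array([-.0225,1,0]);xv=np.array([1,.0225,0])
# edge of head underside (+y face, y=+.023) and collar top edge (y=+.0215), sampled in their own planes
for n,c in(('rest',np.array([.487,.0862,0])),('twin',np.array([.4915,-.114,0]))):
  for yy,lo,hi,s,nm in((.023,.165,.20,-1,'head under'),(.0215,.105,.135,1,'collar')):
    r=[]
    for dx in np.arange(-.008,.0085,.002):
      zs=np.arange(lo,hi,.0005)
      P=proj(ms,[c+xv*dx+yv*yy+[0,0,z] for z in zs]).astype(np.float32)
      v=cv2.GaussianBlur(cv2.remap(g,P[:,:1].copy(),P[:,1:].copy(),cv2.INTER_LINEAR),(1,5),0).ravel()
      d=np.gradient(v)*s; k=np.argmax(d); r.append((round(zs[k]*1000,1),round(float(d[k]),1)))
    print(n,nm,r)
E
```

```text
row [ 0.01 -0.    0.14] [ 0.   -0.08 -0.07] from [0.4883 0.0862 0.1913] psi 91.44 tilt [0.0002 0.0001] F [-0.9  0.5 -5.5] w 3.57 g 29.9 t 16.3667
rest head under [(np.float64(182.5), 3.3), (np.float64(182.0), 3.0), (np.float64(182.0), 2.8), (np.float64(183.0), 3.2), (np.float64(182.5), 3.6), (np.float64(184.0), 6.6), (np.float64(183.5), 8.7), (np.float64(183.0), 9.4), (np.float64(184.5), 8.3)]
rest collar [(np.float64(116.5), 1.9), (np.float64(106.5), 1.8), (np.float64(106.0), 2.3), (np.float64(106.5), 2.0), (np.float64(106.5), 2.2), (np.float64(110.0), 2.3), (np.float64(109.5), 4.1), (np.float64(108.5), 4.9), (np.float64(108.0), 5.1)]
twin head under [(np.float64(183.5), 2.7), (np.float64(183.0), 2.7), (np.float64(184.5), 2.6), (np.float64(184.0), 2.7), (np.float64(183.5), 3.0), (np.float64(183.5), 3.1), (np.float64(176.5), 3.4), (np.float64(176.5), 5.7), (np.float64(176.0), 6.9)]
twin collar [(np.float64(118.5), 2.1), (np.float64(118.0), 2.0), (np.float64(106.5), 2.7), (np.float64(106.5), 2.8), (np.float64(107.5), 3.3), (np.float64(107.0), 2.8), (np.float64(115.0), 3.0), (np.float64(115.0), 2.9), (np.float64(116.0), 3.0)]
```

Rest underside reads 182.4 and twin 183.7 mm in the same view, so raise another 0.8 mm, settle, and check.

Emit:
{"op": "arm_command", "data": {
  "plan": [
    [0,0,0,0,0,-0.08,3.0],
    [0,0,0,0,0,-0.08,3.0],
    [0,0,0,0,0,-0.08,3.0],
    [0,0,0,0,0,-0.08,3.0],
    [0,0,0,0,0,-0.08,3.0]
  ]
}}

```text
time_s: 16.98
position: [0.4882, 0.0862, 0.1918]
tcp_rot: [[-0.025, 1.0, 0.0], [1.0, 0.025, 0.0], [0.0, 0.0, -1.0]]
contact_force: [-0.3, -0.6, -5.6]
width: 0.409
grasp_force: 29.9
```

Emit:
{"op": "arm_command", "data": {
  "plan": [
    [0,0,0,0,0,0,3.0],
    [0,0,0,0,0,0,3.0],
    [0,0,0,0,0,0,3.0],
    [0,0,0,0,0,0,3.0],
    [0,0,0,0,0,0,3.0]
  ]
}}

```text
time_s: 17.4
position: [0.4882, 0.0862, 0.1918]
tcp_rot: [[-0.025, 1.0, -0.0], [1.0, 0.025, -0.0], [-0.0, -0.0, -1.0]]
contact_force: [-0.1, -0.3, -5.7]
width: 0.41
grasp_force: 29.9
```

```bash
python3 -c "
from h import *
mv((.4875,.0862,.192),91.3);s=robot.sense();print(np.round(s['qvel'],2),np.round(s['torque'],2))
T=np.load('top0.npy').astype(int);N=robot.grab_frame('top').astype(int)
print('level diff',np.abs(T-N)[138:150,272:300].mean(),'bowl mean',N[170:186,168:184].mean())
print(robot.job_done())"
```

```text
row [-0.    0.    0.14] [ 0.   -0.07 -0.02] from [0.4882 0.0862 0.1918] psi 91.44 tilt [-0.0001 -0.    ] F [-0.1 -0.3 -5.7] w 3.61 g 29.9 t 17.4
[-0.01 -0.   -0.12 -0.07 -0.05  0.16] [-0.04 -0.11 -0.04]
level diff 123.94444444444444 bowl mean 205.28125
the job is handed in; nothing more can be done
None
```

The job is handed in at 17.4 s; no verdict came back: the offcut is in the bowl and the V-head is held steady and plumb at about the twin's height, probably within 1–2 mm by my measurements, though a last top-camera check of the spirit level came back inconclusive (probably the arm in view); it looked untouched in the later scene views.

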